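# Press the large star inlay home

### The arm

A 6-joint arm with a two-finger parallel gripper is mounted at the origin on the work surface. World frame = base frame: x ahead of the robot, y to its left, z up, the work surface at z = 0. Lengths are in m, angles in rad, forces in N, time in s.
With the tool pointing down it reaches from about 0.275 to 0.725 m from the base axis. Payload 5.6 kg.
Tool frame: the origin (TCP) lies midway between the tips of the shut fingers; the grasp point (between the pads) lies 19 mm behind it; x points along the fingers, z is the direction in which the jaws open and shut, and the axes are right-handed (so a half turn about x gives the same grasp; the last joint's range is limited). The gripper opens to 85 mm and grips with 20 to 120 N. Pads are 22 mm wide; open, the fingers measure 114 mm over their backs; the gripper's body (76 mm by 85 mm) begins 54 mm behind the grasp point. The pads swing forward as they close: fully open they stand 13 mm farther back than shut.
Start: joints at [1.495, 0.255, 0.108, 0, -1.424, -0.285], TCP at [0.194, 0.515, 0.231] pointing down, gripper open.
Joint ranges: [-2.95, 2.95], [-1.21, 1.97], [-1.09, 1.5], [-2.87, 1.71], [-2.94, -0.07], [-3.05, 3.05]. Speed limits (rad/s): [2.57, 2.57, 3.14, 3.14, 3.14, 3.14].

### API

Orientations are given as a 3x3 rotation matrix whose columns are the frame's x, y, z axes.
In Python, from cell import ctrl gives the robot as it stands.
- The arm moves only by the tool carry_out, never from a script. Its argument "moves" is text: rows parted by semicolons, each of 5 numbers parted by spaces: the finger opening in cm, from 0 to 8.54, then the shift along the tool's x, y, z in cm, then the turn about the tool's x in rad. In form: grip dx dy dz turn; .... A call has 1 to 20 rows; each row is the pose to reach, as a shift and turn from the pose measured when the call began, along the tool's axes at that moment; what a row does not reach only later rows make up. A row lasts 1/10 s, in which the tool goes at most 50 mm and 8.59 degrees, less where a joint would pass 70% of its speed; a pose out of reach is approached as far as the arm can. A call with a gripper value outside its range is refused whole. The fingers move at their own pace and stop on an object; the grip force is fixed at half the most. Time passes only in rows, so rows that repeat a pose let the fingers close. It gives the time, the measured TCP pose, the force and the opening at its end, in the units of the state.
- ctrl.state(): the state, without advancing time (a new reading comes with each control period).
- ctrl.camera(name): name is "side" or "top"; returns the picture (384x512x3 uint8, blue, green, red); there is no depth.
- ctrl.camera_info(name): a dict with "camera_matrix" (3x3 intrinsics, pixels), "extrinsics" (4x4, takes a point from camera to world coordinates). Camera axes: x right, y down, z forward; pixel columns grow to the right and rows downward; lengths in m; the calibration is good to about 2 mm. A picture is of the moment at which its call begins. camera_info takes no time and is no camera call.
- ctrl.finish_job(): hands the job in, once; it reports no verdict.
The state is a dict: "t": time; "q": joint angles; "qd": joint speeds; "effort": joint torques, N m; "tcp_pos": TCP position; "tcp_rot": TCP orientation; "wrist_force": force on the tool from outside, world axes, zero at the start; "ft_torque": the same for the moment, N m; "opening": opening from 0.0 (shut) to 1.0 (fully open).
Only numpy, scipy, OpenCV 4.12 (cv2) and the standard library are available. Lean on these libraries where they do the work, as an engineer would, in place of code of your own. Each camera call takes 0.05 s, during which the arm holds its last target. There are 200 camera calls.

### The job

With the fingertips, gently press the larger of the two star-shaped inlay pieces down into the board until it is flush, then withdraw. Touch none of the other three inlay pieces (the small star, the disc and the square), pull no piece out, and leave the glue bottle, the hammer and the wooden arch where they stand.

Things in the scene. Friction and masses are not known exactly. Their poses are not given: they have to be found in the camera images.
- board: Dark brown board 260 x 260 mm, 22 mm thick, lying flat and held fast on the bench by eight short round wooden dogs (18 mm high) along its edges. Origin: centre of its underside, on the bench top; x and y along its edges, z up. The four inlay pieces sit on it in two rows of two, about 100 mm apart.
- big_star_top (a point): Centre of the top face of the large six-pointed star, 64 mm from point to opposite point (solid within 18 mm of its centre), light wood, 20 mm thick. At the start it stands 7 to 10 mm proud of the board. It can only move straight down, against about 4 N of rubbing plus some drag when pressed fast (20 N per m/s), and stays where it is left; at the bottom it stops hard, with its top 0.5 mm above the board's top face (22.5 mm above the bench), which is flush.
- big_star (a joint): How far the large star is pressed in, in m: 0 is 10 mm short of flush, 0.010 is flush; it starts between 0 and 0.003.
- small_star: Small six-pointed star, 40 mm from point to opposite point. Light wood, 20 mm thick, let into the board like the large star and standing 7 to 10 mm proud; slides as easily when pressed. Its origin is the centre of its top face, z up.
- disc: Disc, 52 mm across. Light wood, 20 mm thick, let into the board like the large star and standing 7 to 10 mm proud; slides as easily when pressed. Its origin is the centre of its top face, z up.
- square: Square, 46 x 46 mm. Light wood, 20 mm thick, let into the board like the large star and standing 7 to 10 mm proud; slides as easily when pressed. Its origin is the centre of its top face, z up.
- glue: White glue bottle with cap, 60 mm across, 150 mm high, standing loose on the bench beside the board. Origin: centre of its underside.
- hammer: Hammer, 260 mm long, lying loose on the bench beside the board; x runs from handle to head. Origin: on the bench, about half-way along.
- arch: Loose plywood arch standing on two legs beyond the board, 115 mm wide (its y), 22 mm thick (its x), 85 mm high. Origin: centre of its underside.

How it is judged:
At the end, for the whole second after the job is handed in: The large star's top is within about 1.7 mm of flush; the other three pieces have not moved by 1.5 mm, and the glue bottle, hammer and arch are within 12 mm of where they stood (value of joint big_star above 0.0083 m and not (distance of small_star from where it was at the start of the episode above 0.0015 m) and not (distance of disc from where it was at the start of the episode above 0.0015 m) and not (distance of square from where it was at the start of the episode above 0.0015 m) and not (distance of glue from where it was at the start of the episode above 0.012 m) and not (distance of hammer from where it was at the start of the episode above 0.012 m) and not (distance of arch from where it was at the start of the episode above 0.012 m)); the robot touches nothing.
It fails at once if another inlay piece is touched (more than 1 N) or shifted by more than 1.5 mm (contact force between any of small_star, disc, square and anything else above 1 N or distance of any of small_star, disc, square from where it was at the start of the episode above 0.0015 m).
It fails at once if the large star is drawn up out of the board instead of pressed (more than 3 mm) (value of joint big_star below -0.003 m).
It fails at once if the fingers press on anything with more than 45 N (contact force between the fingers and anything else above 45 N).
It fails at once if the glue bottle, hammer or arch is moved by more than 12 mm or lifted (distance of any of glue, hammer, arch from where it was at the start of the episode above 0.012 m).
It also fails if it takes over 38 s, if anything falls off the work surface, if the arm or the gripper's body presses on something with over 40 N, if the wrist force passes 120 N, or if a joint passes its speed limit or range.

## Working session

There is one attempt and no reset: what is moved stays moved. The work goes in short steps, Python scripts to look and compute and a tool call to move; the robot and the scene stay as the last step left them, time stands still between calls to the robot, and variables do not carry over. Pictures are saved under pics/ and viewed, about 8 in all and at most 12, crops included, and the job is handed in when it is done.

Besides the shell and the picture viewer there is one more tool, called after ">>>" as name(argument=value, ...) on one line, values as JSON. carry_out: Moves the arm, as the interface text tells. Its arguments: {"type":"object","properties":{"moves":{"type":"string"}},"required":["moves"]}

```bash
mkdir -p pics
python3 - <<'E'
from cell import ctrl
import cv2,numpy as np
np.set_printoptions(precision=4,suppress=True)
for n in("top","side"):
    cv2.imwrite(f"pics/{n}0.png",ctrl.camera(n)); i=ctrl.camera_info(n); print(n,i["camera_matrix"],i["extrinsics"])
s=ctrl.state();print(s["t"],s["tcp_pos"],s["tcp_rot"],s["opening"],s["wrist_force"])
E
```

```text
top [[374.8937   0.     253.9213]
 [  0.     374.8937 198.1314]
 [  0.       0.       1.    ]] [[-0.0113 -0.9916  0.1292  0.5345]
 [-0.9999  0.0128  0.0106  0.0505]
 [-0.0121 -0.1291 -0.9916  0.8385]
 [ 0.      0.      0.      1.    ]]
side [[489.9058   0.     253.9657]
 [  0.     489.9058 189.5349]
 [  0.       0.       1.    ]] [[ 0.9656 -0.1967  0.1702  0.435 ]
 [-0.2595 -0.6852  0.6805 -0.767 ]
 [-0.0172 -0.7013 -0.7127  0.8902]
 [ 0.      0.      0.      1.    ]]
0.1 [0.194  0.5142 0.2305] [[-0.0005  0.9356 -0.3531]
 [-0.0016 -0.3531 -0.9356]
 [-1.      0.0001  0.0017]] 0.9996169261166585 [-0.1955  0.3523  0.0913]
```

View pics/top0.png

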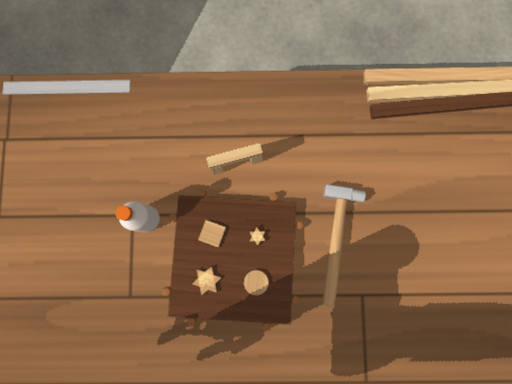

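View pics/side0.png

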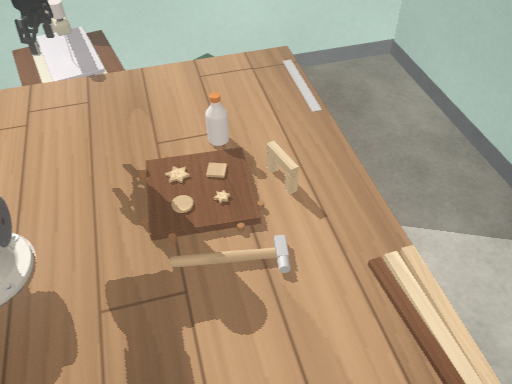

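The top view shows the big star at about (207,281), the small star at (258,236), the disc at (256,282), the square at (212,233) and the glue at (138,216). The side view shows the big star at about (178,174). Next I'll locate them accurately.

```bash
cat > h.py <<'E'
import cv2,numpy as np
from cell import ctrl
np.set_printoptions(precision=4,suppress=True)
def ray(n,uv,z):
    i=ctrl.camera_info(n);K=np.array(i["camera_matrix"]);T=np.array(i["extrinsics"])
    d=T[:3,:3]@np.linalg.solve(K,[*uv,1]);o=T[:3,3]
    return o+d*(z-o[2])/d[2]
def proj(n,p):
    i=ctrl.camera_info(n);K=np.array(i["camera_matrix"]);T=np.linalg.inv(np.array(i["extrinsics"]))
    c=K@(T[:3,:3]@p+T[:3,3]);return c[:2]/c[2]
def blob(im,uv,r=20):
    u,v=uv;c=im[v-r:v+r,u-r:u+r].max(2)
    t,m=cv2.threshold(c,0,255,cv2.THRESH_OTSU)
    n,l,s,ce=cv2.connectedComponentsWithStats(m)
    k=1+np.argmax(s[1:,4]);cn,_=cv2.findContours((l==k).astype('uint8'),0,2)
    (x,y),rad=cv2.minEnclosingCircle(cn[0])
    return ce[k]+[u-r,v-r],np.array([x+u-r,y+v-r,rad]),s[k,4]
E
python3 - <<'E'
from h import *
P={"big":((207,281),(178,174)),"small":((258,236),(222,197)),"disc":((256,282),(182,204)),"square":((212,233),(217,171))}
a,b=cv2.imread("pics/top0.png"),cv2.imread("pics/side0.png")
for k,(t,s) in P.items():
    for n,im,uv in(("top",a,t),("side",b,s)):
        c,e,A=blob(im,uv,20 if n=="top" else 17);print(k,n,c,e,A,ray(n,c,.031)[:2],ray(n,e[:2],.031)[:2])
print("glue",ray("top",(148,218),.03)[:2],ray("side",(217,140),0)[:2], "hammer",ray("top",(345,193),.02)[:2],ray("top",(330,305),.02)[:2])
print("corners",[ray("top",p,.022)[:2] for p in((178,197),(297,200),(291,323),(169,317))])
cv2.imwrite("pics/c1.png",np.hstack([cv2.resize(a[180:330,120:320],(400,300),interpolation=2),cv2.resize(b[140:245,130:270],(400,300),interpolation=2)]))
E
```

```text
big top [205.9671 280.4886] [206.     280.5     13.8294] 395 [0.4654 0.1625] [0.4653 0.1624]
big side [176.665  173.2864] [176.5   173.5    11.511] 206 [0.4655 0.164 ] [0.465  0.1633]
small top [256.7103 235.869 ] [256.7202 235.9862   8.0187] 145 [0.558 0.054] [0.5578 0.054 ]
small side [221.3673 195.1531] [221.     195.       7.2802] 98 [0.5588 0.0567] [0.558  0.0574]
disc top [255.0967 281.0094] [255.6574 282.2407  12.4049] 424 [0.4632 0.0586] [0.4607 0.0574]
disc side [182.749  202.6844] [182.1267 202.0333  10.3289] 263 [0.4639 0.0577] [0.4628 0.0603]
square top [211.3092 233.2217] [211.2879 233.1061  14.5365] 469 [0.5648 0.1515] [0.5651 0.1516]
square side [216.1907 168.8008] [216.     169.      11.1804] 236 [0.5662 0.1524] [0.5655 0.1518]
glue [0.5994 0.2892] [0.5979 0.3022] hammer [ 0.6499 -0.1412] [ 0.4108 -0.0994]
corners [array([0.6456, 0.2264]), array([ 0.6355, -0.0352]), array([ 0.3751, -0.0158]), array([0.3897, 0.2417])]
```

View pics/c1.png

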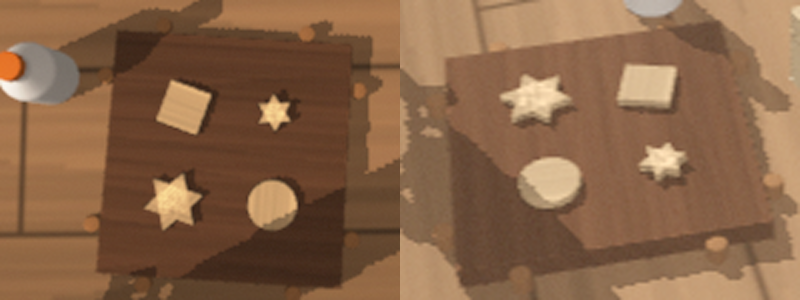

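>>> carry_out(moves="0 0 3 2 0; 0 0 6 4 0; 0 0 9 6 0; 0 0 13 8 0; 0 0 17 10.5 0; 0 1 21 13 0; 0 2 25 15.5 0; 0 3 29 18 0; 0 5 32 20 0; 0 7 35 21.7 0; 0 9 37 22.8 0; 0 11 37.75 23.3 0; 0 13 37.75 23.3 0; 0 14 37.75 23.3 0; 0 14 37.75 23.3 0; 0 14 37.75 23.3 0")

```text
t: 1.7
tcp_pos: [0.4651, 0.163, 0.0915]
tcp_rot: [[0.0, 0.936, -0.352], [-0.002, -0.352, -0.936], [-1.0, 0.001, 0.001]]
wrist_force: [0.8, -0.1, 0.9]
opening: -0.004
```

Run:
```python
from h import *
a,b=ctrl.camera("top"),ctrl.camera("side")
s=ctrl.state();p=np.array(s["tcp_pos"]);print(s["t"],p,s["tcp_rot"],s["opening"],s["wrist_force"])
R=np.array(s["tcp_rot"]);print("shift cm",R.T@(np.array([.465,.163,.031])-p)*100)
print(proj("top",p),proj("side",p))
cv2.imwrite("pics/c2.png",np.hstack([cv2.resize(a[180:330,120:320],(400,300),interpolation=2),cv2.resize(b[110:230,100:260],(400,300),interpolation=2)]))
```

```text
1.8 [0.4654 0.1633 0.092 ] [[ 0.0013  0.9359 -0.3524]
 [-0.0006 -0.3524 -0.9359]
 [-1.      0.0014  0.0002]] 0.0003071564931813356 [0.271  0.5731 0.2429]
shift cm [ 6.1032 -0.0311  0.0444]
[201.1928 283.2591] [173.45  155.514]
```

View pics/c2.png

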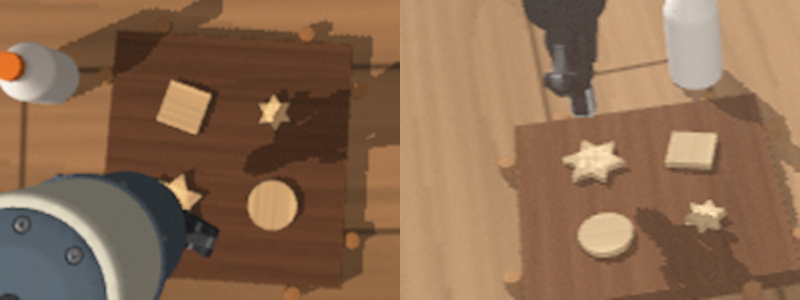

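The fingertips line up above the star: the tip is at about (173,154) in the side view, against a projected (173.5,155.5). I'll descend gently.

>>> carry_out(moves="0 1.5 0 0 0; 0 3 0 0 0; 0 4.2 0 0 0; 0 5 0 0 0; 0 5.3 0 0 0; 0 5.5 0 0 0; 0 5.7 0 0 0; 0 5.9 0 0 0; 0 6.0 0 0 0; 0 6.1 0 0 0; 0 6.2 0 0 0; 0 6.3 0 0 0; 0 6.4 0 0 0; 0 6.4 0 0 0")

```text
t: 3.2
tcp_pos: [0.4655, 0.1634, 0.0282]
tcp_rot: [[0.002, 0.936, -0.352], [-0.0, -0.352, -0.936], [-1.0, 0.002, -0.0]]
wrist_force: [-0.1, 0.9, 3.8]
opening: -0.004
```

Contact at about 4 N, so the star is sliding as expected. I'll continue down.

>>> carry_out(moves="0 0.1 0 0 0; 0 0.2 0 0 0; 0 0.3 0 0 0; 0 0.4 0 0 0; 0 0.45 0 0 0; 0 0.5 0 0 0; 0 0.5 0 0 0")

```text
t: 3.9
tcp_pos: [0.4656, 0.1633, 0.023]
tcp_rot: [[0.001, 0.936, -0.352], [-0.001, -0.352, -0.936], [-1.0, 0.002, -0.0]]
wrist_force: [-0.8, -0.8, 2.4]
opening: -0.001
```

>>> carry_out(moves="0 0.03 0 0 0; 0 0.06 0 0 0; 0 0.09 0 0 0; 0 0.09 0 0 0")

```text
t: 4.3
tcp_pos: [0.4656, 0.1634, 0.0225]
tcp_rot: [[0.002, 0.936, -0.352], [-0.001, -0.352, -0.936], [-1.0, 0.002, -0.0]]
wrist_force: [-2.6, -0.2, 6.7]
opening: 0.001
```

>>> carry_out(moves="0 0.03 0 0 0; 0 0.06 0 0 0; 0 0.06 0 0 0")

```text
t: 4.6
tcp_pos: [0.4656, 0.1634, 0.0225]
tcp_rot: [[0.002, 0.936, -0.352], [-0.001, -0.352, -0.936], [-1.0, 0.002, -0.0]]
wrist_force: [-2.9, -0.1, 8.7]
opening: -0.004
```

The star is on its hard stop: z holds at 22.5 mm and the force has risen to 8.7 N. I'll withdraw straight up, then move aside to look.

>>> carry_out(moves="0 -0.5 0 0 0; 0 -1.5 0 0 0; 0 -3 0 0 0; 0 -5 0 0 0; 0 -7.5 0 0 0; 0 -10 0 0 0; 0 -12.5 0 0 0; 0 -15 -2 -1 0; 0 -17 -5 -3 0; 0 -19 -8 -5 0; 0 -20 -12 -7.5 0; 0 -20 -16 -10 0; 0 -20 -20 -12.5 0; 0 -20 -24 -15 0; 0 -20 -28 -17 0; 0 -20 -30 -18 0; 0 -20 -30 -18 0; 0 -20 -30 -18 0")

```text
t: 6.4
tcp_pos: [0.2475, 0.4377, 0.2222]
tcp_rot: [[0.002, 0.936, -0.351], [-0.001, -0.351, -0.936], [-1.0, 0.002, -0.0]]
wrist_force: [0.4, -1.3, 0.6]
opening: -0.002
```

Run:
```python
from h import *
a,b=ctrl.camera("top"),ctrl.camera("side")
s=ctrl.state();print(s["t"],s["tcp_pos"],s["wrist_force"],np.abs(s["qd"]).max())
for uv in((176,174),(222,197),(182,204),(217,171)):
    print([blob(im,uv,17)[0] for im in(cv2.imread("pics/side0.png"),b)])
cv2.imwrite("pics/c3.png",np.hstack([cv2.resize(a[130:330,100:366],(400,300),interpolation=2),cv2.resize(b[80:290,90:370],(400,300),interpolation=2)]))
```

```text
6.5 [0.2482 0.437  0.2223] [ 0.3339 -0.0165 -0.5831] 0.01135576530779399
[array([176.665 , 173.2864]), array([177.4355, 175.3333])]
[array([221.3673, 195.1531]), array([221.3299, 195.1134])]
[array([182.749 , 202.6844]), array([182.2706, 203.1518])]
[array([216.1907, 168.8008]), array([216.1957, 168.7745])]
```

View pics/c3.png

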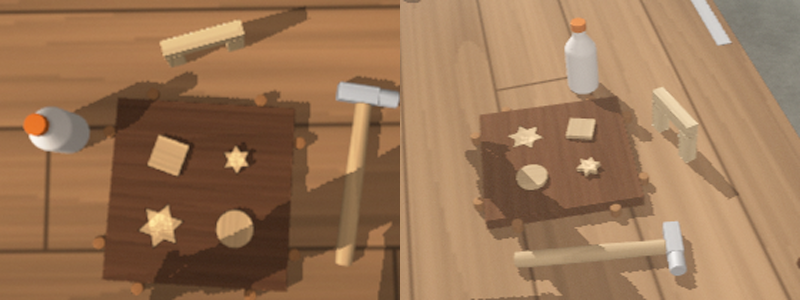

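The large star now lies flush with no visible sides, at crop (525,137). The other pieces, glue, hammer and arch are where they were. The 0.5 px shift of the disc's blob comes from the arm's shadow, since the disc itself was never approached.

```bash
python3 -c "
from cell import ctrl
print(ctrl.finish_job())"
```

```text
the job is handed in; nothing more can be done
None
```

I pressed the large star down with the shut fingertips until it hit its hard stop, then withdrew and handed the job in at about 6.5 s; no verdict is reported.

- **Flush:** the fingertips stopped at z = 22.5 mm, which is the stated flush height. When I commanded them lower they did not move, and the force rose only to 8.7 N. In the side view the star now lies level with the board and has dropped about 2 px.
- **Other pieces:** the small star and square moved less than 0.05 px in the side view. The disc read about 0.5–0.7 px different. I put that down to the arm's shadow having moved, since the fingers stayed about 100 mm away, but I did not check it separately.
- **Glue, hammer and arch:** I compared these by eye only; they look unmoved. The arm is clear of everything, with near-zero force at the wrist.

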